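# Catch three pipe blanks from the feed chute

### The arm

A 7-joint arm with a two-finger parallel gripper is mounted at the origin on the work surface. World frame = base frame: x ahead of the robot, y to its left, z up, the work surface at z = 0. Lengths are in m, angles in rad, forces in N, time in s.
With the tool pointing down it reaches from about 0.4 to 0.85 m from the base axis. Payload 4.5 kg.
Tool frame: the origin (TCP) lies on the centre line of the jaws, within the pads' length; the fingertips stand 14 mm ahead of it and the grasp point (between the pads) lies 5 mm behind it (manip.tip_reach is the distance from the TCP to the fingertips, in m); z points along the fingers, y is the line along which they close (so a half turn about z gives the same grasp; the last joint's range is limited). The gripper opens to 85 mm and grips with 20 to 120 N. Pads are 22 mm wide; open, the fingers measure 114 mm over their backs; the gripper's body (76 mm by 85 mm) begins 54 mm behind the grasp point. The pads swing forward as they close: fully open they stand 13 mm farther back than shut.
Start: joints at [-1.263, 0.689, -0.195, 1.565, 0.157, 0.902, -0.215], TCP at [0.169, 0.602, 0.245] pointing down, gripper open.
Joint ranges: [-3.01, 3.01], [-0.46, 2.08], [-1.47, 1.51], [0.13, 2.56], [-1, 4.14], [0.04, 2.09], [-2.66, 2.66]. Speed limits (rad/s): [2.57, 2.57, 3.14, 3.14, 3.14, 3.14, 3.14].

### API

Orientations are given as a 3x3 rotation matrix whose columns are the frame's x, y, z axes.
In Python, from bench import manip gives the robot as it stands. The module is installed in compiled form; this text tells all that it offers.
- The arm moves only by the shell command python3 -m crank 'ROWS' [OPENING] [FORCE]. ROWS is JSON, one flat list of numbers, 6 for each row, row after row: the shift along the tool's x, y, z in cm, then the turn, a rotation vector about the tool's x, y, z in degrees. In form: [tx, ty, tz, rx, ry, rz, tx, ty, tz, rx, ry, rz, ...]. A call has exactly 10 rows; each row shifts and turns the commanded pose from where the row before left it, along the tool's axes as they then stand; what a row does not reach is not made up. A row lasts 1/10 s, in which the tool goes at most 50 mm and 8.59 degrees, less where a joint would pass 70% of its speed; a pose out of reach is approached as far as the arm can. A call with a gripper value outside its range is refused whole. OPENING is the opening, from -1 (shut) to 1 (fully open), set as the call begins (- or left out, the last holds). The fingers move at their own pace and stop on an object; FORCE is the grip in N (left out, the last holds). Time passes only in rows, so rows that do not move let the fingers close, or fill a call up. It gives the time, the measured TCP pose, the force, the opening and the grip force at its end, in the units of the state.
- manip.get_state(): the state, without advancing time (a new reading comes with each control period).
- manip.grab_frame(name): name is "side" or "top"; returns the picture (384x512x3 uint8, red, green, blue); there is no depth.
- manip.calibration(name): a dict with "K" (3x3 intrinsics, pixels), "extrinsics" (4x4, takes a point from world to camera coordinates). Camera axes: x right, y down, z forward; pixel columns grow to the right and rows downward; lengths in m; the calibration is good to about 2 mm. A picture is of the moment at which its call begins. calibration takes no time and is no camera call.
- manip.job_done(): hands the job in; it is judged then, once.
The state is a dict: "time": time; "qpos": joint angles; "qvel": joint speeds; "joint_efforts": joint torques, N m; "eef_pos": TCP position; "tcp_rot": TCP orientation; "force": force on the tool from outside, world axes, zero at the start; "ft_torque": the same for the moment, N m; "opening": finger opening in m; "finger_force": force on a finger pad.
Only numpy, scipy, OpenCV 4.12 (cv2) and the standard library are available. Lean on these libraries where they do the work, as an engineer would, in place of code of your own. Each camera call takes 0.05 s, during which the arm holds its last target. There are 200 camera calls.

### The job

Take the blue tray by its wooden handle, hold it under the mouth of the feed chute and push the orange paddle with the tray's far wall: each full push and release lets one wooden blank slide off into the tray. Catch exactly three blanks, one per push, leaving the other two in the chute; let no blank fall outside the tray, and touch neither the chute, its paddle nor the blanks with the robot itself. Then bring the tray flat on the bench, set squarely in the middle of the green-and-yellow mat, let go of it, and leave the bottle, tin and mug alone.

Things in the scene. Friction and masses are not known exactly. Their poses are not given: they have to be found in the camera images.
- chute: Fixed feed chute: aluminium channel 345 mm long, 66 mm wide, polished, sloping 25 degrees down to its own +y. Origin on the bench below the middle of its lower end (lip), z up. Lip 95 mm up; gate bars near it reach 0.18 m, upper end 0.27 m. Base plate and legs at y -0.355 to -0.085, x within 0.075; open bench under and before the lip. Its +x points roughly away from the robot.
- gate (a joint): Travel of the sprung orange gate (paddle and two blades in one) along the chute's +x: 0 = shut, 0.046 m = hard stop; 3 N at first, 5.5 N at the stop, up to 10 N on the way; springs shut. Beyond 0.042 the first blank slides out as a rear blade holds the next, which slides down to the front blade on return (below 0.010). One blank per push: keep fully pushed about 0.8 s, then fully released 0.6 s.
- paddle (a point): Middle of the pushed face of the orange paddle (faces the chute's -x). The paddle is 100 mm wide along the chute's y, from 12 to 56 mm above the bench. When shut, this point lies at chute x = 0.062, y = 0.060, z = 0.034; it moves to +x with the gate.
- catch (a point): Bench point at chute x = 0, y = 0.060, axes as the chute's. Blanks drop off the lip and land around it (chute x within 0.035, y 0.02 to 0.12). With the tray parallel to the chute and its origin at this y, its far wall meets the shut paddle when the tray's origin is 23 mm short of this point in x; the gate is fully pushed when it is 23 mm beyond.
- tray: Loose blue tray, box 170 (x) x 190 (y) x 55 mm high, walls 5 mm, floor 8 mm up, 0.45 kg; origin at the centre of the box's underside. Wooden handle bar on the middle of its -x wall: 18 mm wide (y), x from -0.085 to -0.162, z from 0.028 to 0.058; grip from above across y, at about x = -0.125, z = 0.045. Its +x wall meets the paddle. Nylon runners: slide it, do not press it down.
- mat: Flat mat printed on the bench (no height to speak of), 200 (x) x 220 (y) mm, green border around yellow; origin at its centre, axes along its sides. The tray's box part fits within it with 15 mm to spare on each side, its 170 mm along the mat's x.
- oil_bottle: Bystander: green glass bottle with a white cap and label, 60 mm across, 160 mm tall; origin under its centre.
- wax_tin: Bystander: brass tin with a white lid, 70 mm across, 60 mm tall; origin under its centre.
- mug: Bystander: white mug, 76 mm across, 85 mm tall, handle at its +y; origin under its centre.
- blank1: Round dark wooden blank, a disc 60 mm across and 30 mm thick, about 60 g, number 1 in the queue counted from the lip; origin at the centre of its lower face, z its axis. At the start it lies flat in the channel, against the front blade.
- blank2: Round dark wooden blank, a disc 60 mm across and 30 mm thick, about 60 g, number 2 in the queue counted from the lip; origin at the centre of its lower face, z its axis. At the start it lies flat in the channel.
- blank3: Round dark wooden blank, a disc 60 mm across and 30 mm thick, about 60 g, number 3 in the queue counted from the lip; origin at the centre of its lower face, z its axis. At the start it lies flat in the channel.
- blank4: Round dark wooden blank, a disc 60 mm across and 30 mm thick, about 60 g, number 4 in the queue counted from the lip; origin at the centre of its lower face, z its axis. At the start it lies flat in the channel.
- blank5: Round dark wooden blank, a disc 60 mm across and 30 mm thick, about 60 g, number 5 in the queue counted from the lip; origin at the centre of its lower face, z its axis. At the start it lies flat in the channel.
There are look-alikes about, which are no part of the job. What is shaped like the blank1 but pink or turquoise is not meant.

How it is judged:
By the outcome, as a careful person would: the job done as asked, in the order asked, and still so for the second after the job is handed in, with the robot touching nothing.
It also fails if it takes over 61 s, if anything falls off the work surface, if the arm or the gripper's body presses on something with over 40 N, if the wrist force passes 120 N, or if a joint passes its speed limit or range.

## Working session

There is one attempt and no reset: what is moved stays moved. The work goes in short steps, Python scripts to look and compute and a shell command to move; the robot and the scene stay as the last step left them, time stands still between calls to the robot, and variables do not carry over. Pictures are saved under pics/ and viewed, at most 10 in all, crops included, and the job is handed in when it is done.

```bash
mkdir -p pics; python3 - <<'E'
from bench import manip
import cv2,numpy as np
for n in("side","top"):
    f=manip.grab_frame(n); cv2.imwrite(f"pics/{n}0.png",cv2.resize(f[:,:,::-1],(800,600),interpolation=cv2.INTER_CUBIC)); np.save(f"pics/{n}0.npy",f)
    c=manip.calibration(n);print(np.round(c["K"],1).tolist(),np.round(c["extrinsics"],4).tolist())
s=manip.get_state();print(s["time"],s["eef_pos"],np.round(s["tcp_rot"],3).tolist(),s["opening"],manip.tip_reach)
E
```

```text
[[414.9, 0.0, 256.0], [0.0, 414.9, 187.5], [0.0, 0.0, 1.0]] [[0.9993, -0.0356, 0.0131, -0.5715], [-0.0183, -0.7539, -0.6567, 0.0974], [0.0333, 0.656, -0.754, 1.2012], [0.0, 0.0, 0.0, 1.0]]
[[402.1, 0.0, 249.5], [0.0, 402.1, 188.1], [0.0, 0.0, 1.0]] [[-0.0283, -0.9996, -0.0072, 0.0106], [-0.9878, 0.029, -0.1531, 0.577], [0.1533, 0.0028, -0.9882, 1.1771], [0.0, 0.0, 0.0, 1.0]]
0.1 [0.16887017 0.60115048 0.24453804] [[-0.963, 0.27, -0.0], [0.27, 0.963, -0.002], [-0.0, -0.002, -1.0]] 0.0854390021767695 0.014
```

View pics/top0.png

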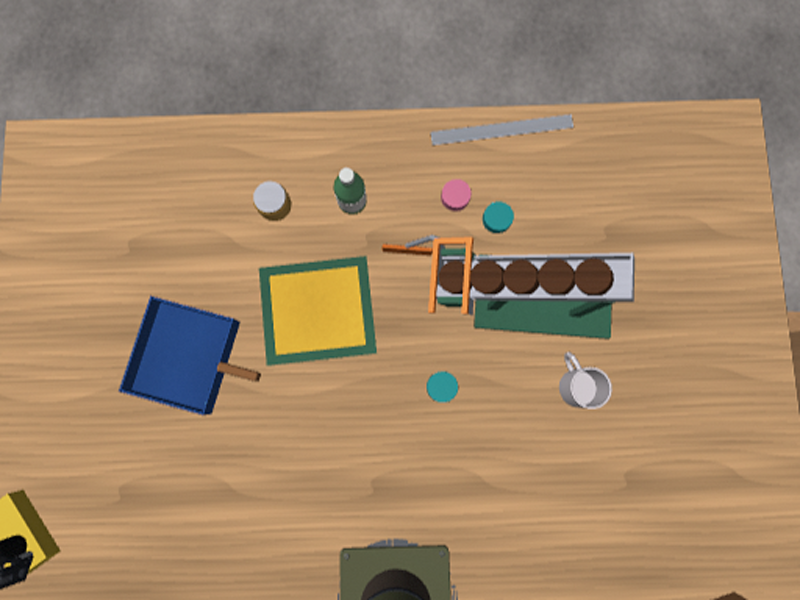

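View pics/side0.png

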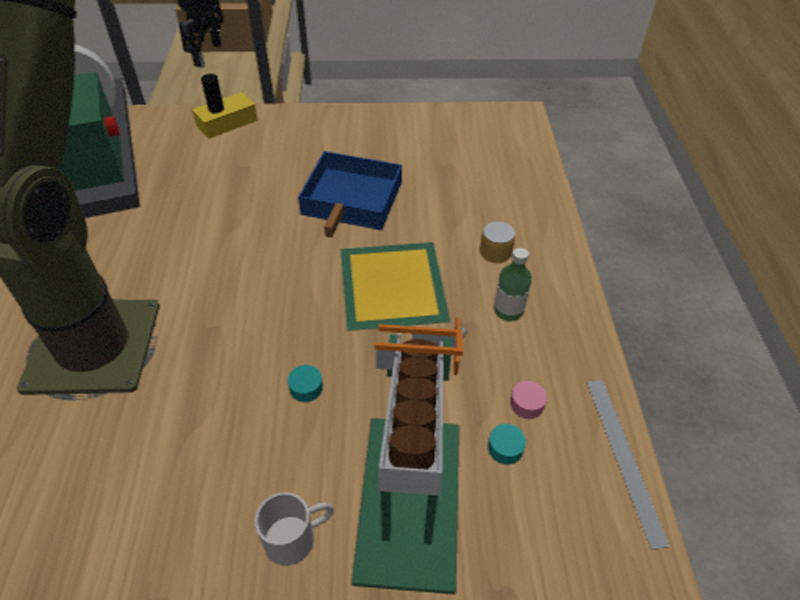

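The top view shows the tray at (180,355) with its handle at (240,373), the mat at (318,310), the chute lip at about (445,275) and the paddle at (408,249). The look-alikes are a pink disc at (456,194) and turquoise discs at (498,216) and (442,387). The real blanks are the five dark brown discs in the chute, and the tray is the only blue box (the yellow box at (20,540) is not it). Next I fit the poses and take the close crop.

```bash
cat > h.py <<'E'
import numpy as np,cv2
from bench import manip
from scipy.optimize import minimize
def proj(P,n):
    c=manip.calibration(n);E=np.array(c["extrinsics"]);K=np.array(c["K"])
    q=(np.atleast_2d(P)@E[:3,:3].T+E[:3,3])@K.T
    return q[:,:2]/q[:,2:]
def unproj(uv,z,n):
    c=manip.calibration(n);E=np.array(c["extrinsics"]);K=np.array(c["K"])
    d=np.linalg.inv(K)@np.array([uv[0],uv[1],1.]);R=E[:3,:3].T
    o=-R@E[:3,3];d=R@d;return o+d*(z-o[2])/d[2]
def put(L,p):
    L=np.array(L,float);c,s=np.cos(p[2]),np.sin(p[2])
    return np.c_[p[0]+c*L[:,0]-s*L[:,1],p[1]+s*L[:,0]+c*L[:,1],L[:,2]]
def box(x0,x1,y0,y1,z0,z1): return [[x,y,z] for x in(x0,x1) for y in(y0,y1) for z in(z0,z1)]
def biggest(m):
    n,l,st,_=cv2.connectedComponentsWithStats(m.astype(np.uint8)); return l==1+np.argmax(st[1:,4])
def iou(p,L,m,n,S=4):
    q=proj(put(L,p),n); a=np.zeros((384*S,512*S),np.uint8)
    cv2.fillConvexPoly(a,np.round(cv2.convexHull(((q+.5)*S*16-8).astype(np.float32))).astype(np.int32),1,shift=4)
    b=m.repeat(S,0).repeat(S,1); a=a>0
    return -(a&b).sum()/(a|b).sum()
def fit(p0,L,masks):
    f=lambda p:sum(iou(p,L,m,n) for n,m in masks.items())/len(masks)
    sim=[np.array(p0,float)+d for d in([0,0,0],[.02,0,0],[0,.02,0],[0,0,.1])]
    r=minimize(f,p0,method="Nelder-Mead",options=dict(initial_simplex=sim,maxiter=90,xatol=2e-4,fatol=1e-5));return r.x,-r.fun
TRAY=box(-.085,.085,-.095,.095,0,.055)
def traymask(f):
    h=cv2.cvtColor(f,cv2.COLOR_RGB2HSV);return biggest((h[...,0]>100)&(h[...,0]<130)&(h[...,1]>120)&(h[...,2]>25))
def matmask(f):
    h=cv2.cvtColor(f,cv2.COLOR_RGB2HSV).astype(int)
    g=(h[...,0]>45)&(h[...,0]<95)&(h[...,1]>80); y=(h[...,0]>18)&(h[...,0]<33)&(h[...,1]>165)&(h[...,2]>110)
    return biggest(g|y)
E
python3 - <<'E'
from h import *
F={n:np.load(f"pics/{n}0.npy") for n in("side","top")}
t0=unproj((115,227),.03,"top");m0=unproj((203,199),0,"top");print(t0,m0)
M={n:traymask(F[n]) for n in F};print({n:M[n].sum() for n in M})
for n in F: print("tray",n,fit([*t0[:2],1.3],TRAY,{n:M[n]}))
M={n:matmask(F[n]) for n in F};print({n:M[n].sum() for n in M})
for n in F:
  for a,b in((.1,.11),(.11,.1)): print("mat",n,a,fit([*m0[:2],.0],box(-a,a,-b,b,0,0),{n:M[n]}))
cv2.imwrite("pics/crop1.png",np.hstack([cv2.resize(F["top"][145:220,235:415,::-1],None,fx=3,fy=3,interpolation=cv2.INTER_CUBIC)[:225],]) )
a=cv2.resize(F["top"][145:220,240:410,::-1],(510*800//510,353),interpolation=cv2.INTER_CUBIC)
b=cv2.resize(F["side"][195:380,215:310,::-1],None,fx=3.2,fy=3.2,interpolation=cv2.INTER_CUBIC)
cv2.imwrite("pics/ct.png",a);cv2.imwrite("pics/cs.png",b);print(a.shape,b.shape)
E
```

```text
[0.4716376  0.40575995 0.03      ] [0.55344272 0.14112137 0.        ]
{'side': np.int64(2249), 'top': np.int64(3796)}
tray side (array([0.47615238, 0.40803974, 1.30036852]), np.float64(0.8929990069513406))
tray top (array([0.47162119, 0.40526322, 1.26921951]), np.float64(0.951377684487539))
{'side': np.int64(4630), 'top': np.int64(4091)}
mat side 0.1 (array([0.55344272, 0.14112137, 0.        ]), np.float64(-0.0))
mat side 0.11 (array([0.55344272, 0.14112137, 0.        ]), np.float64(-0.0))
mat top 0.1 (array([0.55719189, 0.14279612, 0.08506144]), np.float64(0.9188999480577822))
mat top 0.11 (array([ 0.56052998,  0.14257226, -0.01145914]), np.float64(0.7916781410231192))
(353, 800, 3) (592, 304, 3)
```

View pics/ct.png

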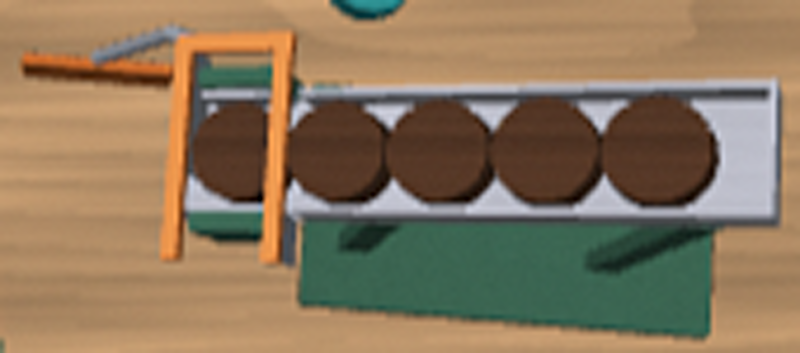

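View pics/cs.png

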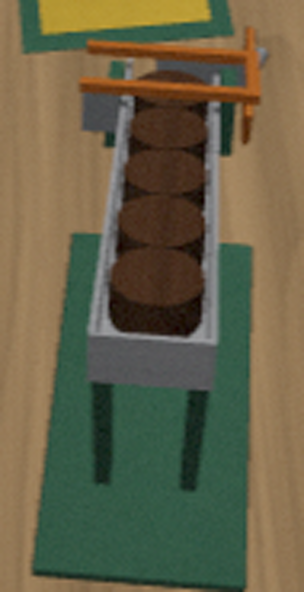

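The crops show five brown blanks queued in the channel. They also show the orange paddle with its left end at crop (22,57), and the base plate with clear corners. I use these to fit the chute.

```bash
cat > q.py <<'E'
from h import *
from scipy.optimize import least_squares
F={n:np.load(f"pics/{n}0.npy") for n in("side","top")}
S=lambda u,v:(215+u/3.2-.35,195+v/3.2-.35); T=lambda u,v:(240+u/4.706-.4,145+v/4.706-.4)
z=.004;zt=.268
obs=[("side",(-.075,-.085,z),S(72,235)),("side",(.075,-.085,z),S(252,245)),("side",(-.075,-.355,z),S(35,572)),("side",(.075,-.355,z),S(245,583)),
("top",(-.075,-.085,z),T(300,303)),("top",(-.075,-.355,z),T(706,335)),
("top",(.033,-.302,zt),T(778,79)),("top",(-.033,-.302,zt),T(779,221))]
def res(p,o=obs): return np.array([proj(put([L],p),n)[0]-uv for n,L,uv in o])
for o in(obs[:4],obs[4:],obs):
    r=least_squares(lambda p:res(p,o).ravel(),[.6,-.08,0.],loss="soft_l1");print(r.x,np.round(res(r.x),1).tolist())
for uv in(T(22,60),T(170,72)): print("paddle top edge",unproj(uv,.056,"top"), "model",put([[.062,.110,.056]],r.x))
print("paddle side px model",(proj(put([[.062,.01,.056],[.062,.11,.056]],r.x),"side")-[215,195])*3.2)
f=F["side"].copy();f[225:]=0;m=matmask(f);print(m.sum(),fit([.557,.143,.085],box(-.1,.1,-.11,.11,0,0),{"side":m}))
m=matmask(F["top"]);ys,xs=np.nonzero(m);print(m.sum(),xs.min(),xs.max(),ys.min(),ys.max())
h=cv2.convexHull(np.argwhere(m)[:,::-1].astype(np.int32));mm=np.zeros(m.shape,np.uint8);cv2.fillConvexPoly(mm,h,1)
print(fit([.557,.143,.085],box(-.1,.1,-.11,.11,0,0),{"top":mm>0}))
# handle tip
a=F["top"][215:255,70:180,::-1];b=F["side"][85:160,175:275,::-1]
k=cv2.resize(a,None,fx=5,fy=5,interpolation=cv2.INTER_CUBIC);l=cv2.resize(b,None,fx=5,fy=5,interpolation=cv2.INTER_CUBIC)
p=[.4735,.4065,1.275]
for im,n,o in((k,"top",(70,215)),(l,"side",(175,85))):
    for q in proj(put(TRAY+[[-.162,-.009,.058],[-.162,.009,.058],[-.085,.009,.058],[-.085,-.009,.058]],p),n):
        cv2.circle(im,tuple(int(v) for v in (q-o+.5)*5),3,(0,0,255),-1)
out=np.zeros((200+375,550,3),np.uint8);out[:200,:550]=k;out[200:,:500]=l;cv2.imwrite("pics/tray.png",out)
E
python3 q.py
```

```text
[ 0.59837909 -0.09156768 -0.10307011] [[-0.2, -0.9], [-0.1, -0.3], [-0.5, -0.2], [1.0, 1.4], [-1.0, -0.8], [-0.2, -1.2], [-0.3, -0.7], [-1.0, -4.9]]
[ 0.59540689 -0.09320762 -0.10660627] [[-1.5, -0.4], [-1.3, 0.4], [-2.3, 0.4], [-0.8, 2.3], [-0.5, 0.2], [0.3, 0.2], [0.5, 0.8], [-0.3, -3.3]]
[ 0.59732346 -0.09252421 -0.1056852 ] [[-0.7, -0.6], [-0.6, 0.1], [-1.3, 0.1], [0.2, 1.9], [-0.8, -0.4], [0.0, -0.5], [0.1, -0.0], [-0.6, -4.1]]
paddle top edge [0.670292  0.0072676 0.056    ] model [[0.67058128 0.01032176 0.056     ]]
paddle top edge [ 0.6594881  -0.08812691  0.056     ] model [[0.67058128 0.01032176 0.056     ]]
paddle side px model [[239.90625374 112.74298825]
 [241.72029726  21.18098778]]
2960 (array([0.56157876, 0.14320532, 0.0807294 ]), np.float64(0.8932938334968676))
4091 166 240 164 232
(array([0.55649506, 0.14271118, 0.08400859]), np.float64(0.9793951432408237))
```

View pics/tray.png

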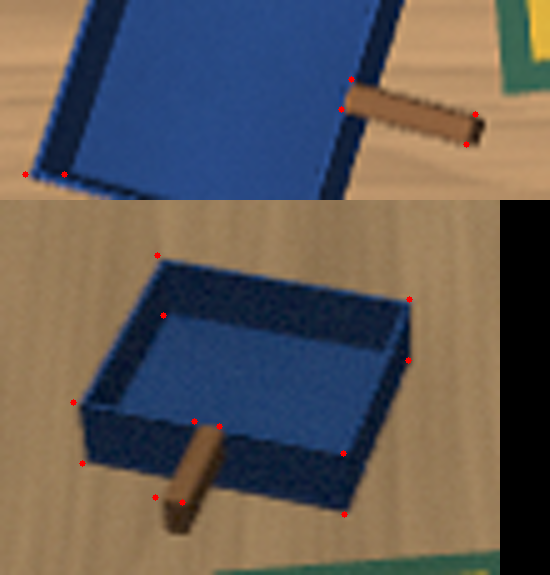

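The model dots sit on the tray to within 2 px or so. The two cameras differ by about 4 mm in x, so I use averages. Now a planner helper, plus the positions of the obstacles.

```bash
cat > plan.py <<'E'
import sys
from h import *
# plan(x,y,z,heading of tool y deg, rows) from measured pose -> per-row cm/deg in tool axes
def plan(x,y,z,hd,n):
    s=manip.get_state();p=np.array(s["eef_pos"]);R=np.array(s["tcp_rot"])
    h0=np.degrees(np.arctan2(R[1,1],R[0,1]));dh=(hd-h0+180)%360-180
    tilt=np.cross(R[:,2],[0,0,-1]);print("at",np.round(p,4),"hd",round(h0,2),"tilt deg",np.round(np.degrees(R.T@tilt),2),"F",np.round(s["force"],1),"t",s["time"],"open",round(s["opening"],4))
    d=(np.array([x,y,z])-p)/n*100
    for i in range(n):
        a=np.radians(h0+dh*i/n);ty=np.array([np.cos(a),np.sin(a)]);tx=np.array([-ty[1],ty[0]]) # x=y cross z, z down
        print(f"{tx@d[:2]:.2f},{ty@d[:2]:.2f},{-d[2]:.2f},0,0,{-dh/n:.2f}")
if __name__=="__main__": plan(*map(float,sys.argv[1:5]),int(sys.argv[5]))
E
python3 - <<'E'
from h import *
k=.64
for nm,u,v,z in(("disc",442,387,.03),("tin",270,195,.06),("bottle base",352,200,.0),("cap",346,174,.16),("mugrim",590,385,.085)): print(nm,unproj((u*k,v*k),z,"top"))
for nm,u,v,z in(("disc",305,380,.03),("tin",499,233,.06),("cap",520,256,.16)): print(nm,unproj((u*k,v*k),z,"side"))
E
python3 plan.py .439 .285 .15 163 20
```

```text
disc [ 0.39513709 -0.10099976  0.03      ]
tin [0.77853231 0.22449135 0.06      ]
bottle base [0.78220437 0.06677313 0.        ]
cap [0.78119915 0.06696793 0.16      ]
mugrim [ 0.39084142 -0.36816416  0.085     ]
disc [ 0.40325672 -0.10668936  0.03      ]
tin [0.78179209 0.22049684 0.06      ]
cap [0.78384301 0.05714287 0.16      ]
at [0.1689 0.6012 0.2445] hd 74.32 tilt deg [-0.1   0.01  0.  ] F [ 0.1 -0.  -0.3] t 0.1 open 0.0854
-1.73,-1.16,0.47,0,0,-4.43
-1.63,-1.29,0.47,0,0,-4.43
-1.53,-1.41,0.47,0,0,-4.43
-1.42,-1.52,0.47,0,0,-4.43
-1.29,-1.63,0.47,0,0,-4.43
-1.16,-1.72,0.47,0,0,-4.43
-1.03,-1.81,0.47,0,0,-4.43
-0.88,-1.88,0.47,0,0,-4.43
-0.74,-1.94,0.47,0,0,-4.43
-0.58,-2.00,0.47,0,0,-4.43
-0.43,-2.03,0.47,0,0,-4.43
-0.27,-2.06,0.47,0,0,-4.43
-0.11,-2.08,0.47,0,0,-4.43
0.05,-2.08,0.47,0,0,-4.43
0.21,-2.07,0.47,0,0,-4.43
0.37,-2.05,0.47,0,0,-4.43
0.53,-2.01,0.47,0,0,-4.43
0.68,-1.96,0.47,0,0,-4.43
0.83,-1.90,0.47,0,0,-4.43
0.98,-1.83,0.47,0,0,-4.43
```

```bash
python3 -m crank '[-1.7,-1.2,0.5,0,0,-4.4, -1.6,-1.3,0.5,0,0,-4.4, -1.5,-1.4,0.5,0,0,-4.4, -1.4,-1.5,0.5,0,0,-4.4, -1.3,-1.6,0.5,0,0,-4.4, -1.2,-1.7,0.5,0,0,-4.4, -1,-1.8,0.5,0,0,-4.4, -0.9,-1.9,0.5,0,0,-4.4, -0.7,-1.9,0.5,0,0,-4.4, -0.6,-2,0.5,0,0,-4.4]' 1 && python3 -m crank '[-0.4,-2,0.5,0,0,-4.4, -0.3,-2.1,0.5,0,0,-4.4, -0.1,-2.1,0.5,0,0,-4.4, 0,-2.1,0.5,0,0,-4.4, 0.2,-2.1,0.5,0,0,-4.4, 0.4,-2,0.5,0,0,-4.4, 0.5,-2,0.5,0,0,-4.4, 0.7,-2,0.5,0,0,-4.4, 0.8,-1.9,0.5,0,0,-4.4, 1,-1.8,0.5,0,0,-4.4]'; python3 plan.py .439 .2855 .04 163 8
```

```text
time: 1.1
eef_pos: [0.3028, 0.4432, 0.1948]
tcp_rot: [[-0.879, -0.477, -0.0], [-0.477, 0.879, -0.001], [0.001, -0.0, -1.0]]
force: [0.3, 0.4, 0.7]
opening: 0.086
finger_force: 0.0
time: 2.1
eef_pos: [0.4372, 0.2841, 0.1448]
tcp_rot: [[-0.301, -0.954, -0.0], [-0.954, 0.301, -0.0], [0.0, 0.0, -1.0]]
force: [-0.2, 0.2, 0.4]
opening: 0.0856
finger_force: 0.0
at [0.4372 0.2841 0.1448] hd 162.48 tilt deg [ 0.01 -0.02 -0.  ] F [-0.2  0.2  0.4] t 2.1 open 0.0856
-0.02,-0.02,1.31,0,0,-0.06
-0.02,-0.02,1.31,0,0,-0.06
-0.02,-0.02,1.31,0,0,-0.06
-0.02,-0.02,1.31,0,0,-0.06
-0.02,-0.02,1.31,0,0,-0.06
-0.02,-0.02,1.31,0,0,-0.06
-0.02,-0.02,1.31,0,0,-0.06
-0.02,-0.02,1.31,0,0,-0.06
```

Excellent tracking. Descend, then close.

```bash
python3 -m crank '[-0.1,-0.2,1.5,0,0,-0.5, 0,0,1.5,0,0,0, 0,0,1.5,0,0,0, 0,0,1.5,0,0,0, 0,0,1.5,0,0,0, 0,0,1.5,0,0,0, 0,0,1.0,0,0,0, 0,0,0.5,0,0,0, 0,0,0,0,0,0, 0,0,0,0,0,0]' 1 && python3 -m crank '[0,0,0,0,0,0, 0,0,0,0,0,0, 0,0,0,0,0,0, 0,0,0,0,0,0, 0,0,0,0,0,0, 0,0,0,0,0,0, 0,0,0,0,0,0, 0,0,0,0,0,0, 0,0,0,0,0,0, 0,0,0,0,0,0]' -1 60; python3 - <<'E'
from h import *
F={n:manip.grab_frame(n) for n in("side","top")}
for n in F: print(n,fit([.474,.405,1.275],TRAY,{n:traymask(F[n])}))
cv2.imwrite("pics/grip.png",cv2.resize(np.hstack([F["top"][190:290,60:200,::-1],F["side"][80:180,160:300,::-1]]),None,fx=2.8,fy=2.8,interpolation=cv2.INTER_CUBIC))
E
```

```text
time: 3.1
eef_pos: [0.4388, 0.2857, 0.0405]
tcp_rot: [[-0.295, -0.955, 0.0], [-0.955, 0.295, 0.001], [-0.001, -0.0, -1.0]]
force: [0.6, -1.0, 0.2]
opening: 0.0854
finger_force: 0.0
time: 4.1
eef_pos: [0.4389, 0.2854, 0.0405]
tcp_rot: [[-0.295, -0.955, 0.0], [-0.955, 0.295, 0.0], [-0.0, -0.0, -1.0]]
force: [-1.1, -0.7, 5.2]
opening: 0.0167
finger_force: 60.9
side (array([0.5108181 , 0.39796987, 1.50705316]), np.float64(0.472602389949954))
top (array([0.57059918, 0.40873297, 1.1712455 ]), np.float64(0.13896154218734863))
```

View pics/grip.png

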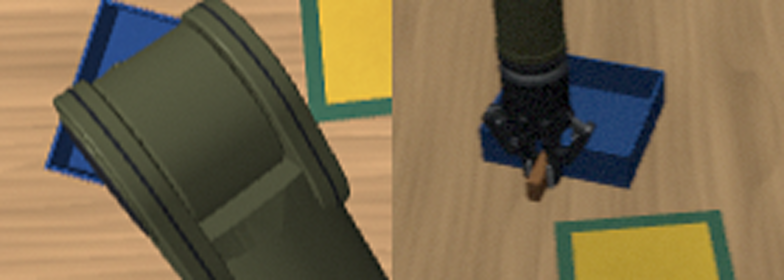

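The pictures show the fingers closed on the handle bar, with the opening at 17 mm against an 18 mm bar, so the grasp is good. Next I ease up 1 mm, then slide and turn to the position short of the chute.

```bash
python3 plan.py .434 .105 .0415 84 20
```

```text
at [0.4388 0.2854 0.0405] hd 162.82 tilt deg [-0.01  0.02  0.  ] F [-1.2 -1.   4.6] t 4.2 open 0.0173
0.87,-0.24,-0.00,0,0,3.94
0.85,-0.30,-0.00,0,0,3.94
0.83,-0.36,-0.00,0,0,3.94
0.80,-0.42,-0.00,0,0,3.94
0.77,-0.47,-0.00,0,0,3.94
0.74,-0.52,-0.00,0,0,3.94
0.70,-0.57,-0.00,0,0,3.94
0.66,-0.62,-0.00,0,0,3.94
0.61,-0.66,-0.00,0,0,3.94
0.57,-0.70,-0.00,0,0,3.94
0.52,-0.74,-0.00,0,0,3.94
0.46,-0.77,-0.00,0,0,3.94
0.41,-0.80,-0.00,0,0,3.94
0.35,-0.83,-0.00,0,0,3.94
0.30,-0.85,-0.00,0,0,3.94
0.24,-0.87,-0.00,0,0,3.94
0.18,-0.88,-0.00,0,0,3.94
0.12,-0.89,-0.00,0,0,3.94
0.05,-0.90,-0.00,0,0,3.94
-0.01,-0.90,-0.00,0,0,3.94
```

```bash
python3 -m crank '[0.4,-0.1,-0.1,0,0,2, 0.9,-0.3,0,0,0,3.9, 0.8,-0.3,0,0,0,4, 0.8,-0.4,0,0,0,4, 0.8,-0.5,0,0,0,4, 0.7,-0.5,0,0,0,4, 0.7,-0.6,0,0,0,4, 0.7,-0.6,0,0,0,4, 0.6,-0.7,0,0,0,4, 0.6,-0.7,0,0,0,4]' -1 80 && python3 -m crank '[0.5,-0.7,0,0,0,4, 0.5,-0.8,0,0,0,4, 0.4,-0.8,0,0,0,4, 0.4,-0.8,0,0,0,4, 0.3,-0.9,0,0,0,4, 0.2,-0.9,0,0,0,4, 0.2,-0.9,0,0,0,4, 0.1,-0.9,0,0,0,4, 0.1,-0.9,0,0,0,4, 0,-0.9,0,0,0,4]'; python3 plan.py .434 -.015 .041 84 9
```

```text
time: 5.2
eef_pos: [0.4381, 0.1988, 0.041]
tcp_rot: [[-0.822, -0.569, -0.0], [-0.569, 0.822, -0.0], [0.0, 0.0, -1.0]]
force: [0.3, 0.7, -0.9]
opening: 0.0169
finger_force: 78.1
time: 6.2
eef_pos: [0.4369, 0.1079, 0.0411]
tcp_rot: [[-0.996, 0.093, -0.0], [0.093, 0.996, 0.0], [0.0, 0.0, -1.0]]
force: [0.0, 1.2, -1.6]
opening: 0.0169
finger_force: 78.1
at [0.4369 0.1079 0.0411] hd 84.64 tilt deg [ 0.   -0.01 -0.  ] F [ 0.   1.2 -1.6] t 6.2 open 0.0169
-0.10,-1.36,0.00,0,0,0.07
-0.10,-1.36,0.00,0,0,0.07
-0.10,-1.36,0.00,0,0,0.07
-0.10,-1.36,0.00,0,0,0.07
-0.10,-1.36,0.00,0,0,0.07
-0.10,-1.36,0.00,0,0,0.07
-0.11,-1.36,0.00,0,0,0.07
-0.11,-1.36,0.00,0,0,0.07
-0.11,-1.36,0.00,0,0,0.07
```

```bash
python3 -m crank '[0,-0.7,0,0,0,0.6, -0.1,-1.4,0,0,0,0, -0.1,-1.4,0,0,0,0, -0.1,-1.4,0,0,0,0, -0.1,-1.4,0,0,0,0, -0.1,-1.4,0,0,0,0, -0.1,-1.4,0,0,0,0, -0.1,-1.4,0,0,0,0, -0.1,-1.2,0,0,0,0, -0.1,-0.5,0,0,0,0]'; python3 - <<'E'
from h import *
F={n:manip.grab_frame(n) for n in("side","top")}
s=manip.get_state();p=s["eef_pos"];y=s["tcp_rot"][:,1];ps=np.arctan2(y[1],y[0])-np.pi/2
print(p,np.degrees(ps),s["force"])
est=[p[0]+.125*np.cos(ps),p[1]+.125*np.sin(ps),ps];print("tray est",est)
out=[]
for n,(a,b) in(("top",(130,220)),("side",(130,180))):
    im=cv2.resize(F[n][a:a+110,b:b+130,::-1],None,fx=3,fy=3,interpolation=cv2.INTER_CUBIC)
    im=cv2.resize(F[n][a:a+130,b:b+130,::-1],None,fx=3,fy=3,interpolation=cv2.INTER_CUBIC)
    for q in proj(put(TRAY,est),n): cv2.circle(im,tuple(int(v) for v in (q-(b,a)+.5)*3),2,(0,0,255),-1)
    for q in proj(put([[.062,.01,.056],[.062,.11,.056],[.062,.11,.012]],[.5965,-.0925,-.105]),n): cv2.circle(im,tuple(int(v) for v in (q-(b,a)+.5)*3),2,(0,255,0),-1)
    out.append(im)
cv2.imwrite("pics/pre.png",np.hstack(out))
E
```

```text
time: 7.2
eef_pos: [0.4337, -0.0133, 0.0412]
tcp_rot: [[-0.995, 0.102, -0.001], [0.102, 0.995, -0.001], [0.001, -0.001, -1.0]]
force: [-1.0, 0.5, -1.8]
opening: 0.0169
finger_force: 78.1
[ 0.43396933 -0.01261388  0.04123703] -5.849619285298032 [-1.09154771e+00 -1.39355858e-03 -1.90089443e+00]
tray est [np.float64(0.5583184329633943), np.float64(-0.025353608279011043), np.float64(-0.10209511651660819)]
```

View pics/pre.png

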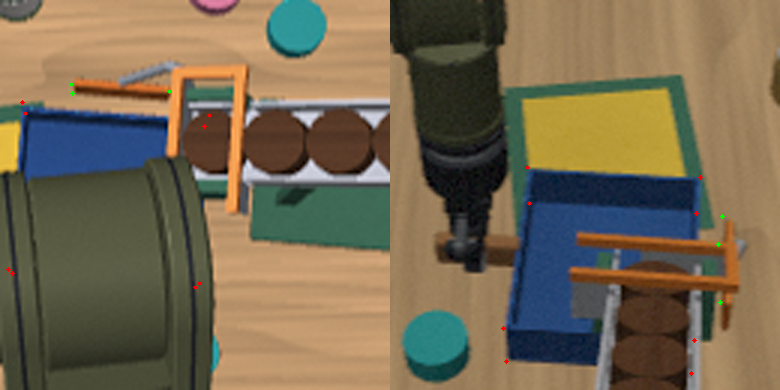

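The pictures show the tray parallel to the paddle with about a 20 mm gap. The robot-based tray estimate (red) and the paddle (green) match within about 3 mm. First push.

```bash
python3 -m crank '[-0.3,0,0,0,0,0, -0.6,0,0,0,0,0, -0.8,0,0,0,0,0, -0.8,0,0,0,0,0, -0.8,0,0,0,0,0, -0.8,0,0,0,0,0, -0.8,0,0,0,0,0, -0.7,0,0,0,0,0, -0.6,0,0,0,0,0, -0.3,0,0,0,0,0]'; python3 -m crank '[-0.2,0,0,0,0,0, 0,0,0,0,0,0, 0,0,0,0,0,0, 0,0,0,0,0,0, 0,0,0,0,0,0, 0,0,0,0,0,0, 0,0,0,0,0,0, 0,0,0,0,0,0, 0,0,0,0,0,0, 0,0,0,0,0,0]'; python3 - <<'E'
from h import *
f=manip.grab_frame("side");np.save("pics/p1.npy",f)
cv2.imwrite("pics/p1.png",cv2.resize(f[130:280,180:330,::-1],None,fx=3,fy=3,interpolation=cv2.INTER_CUBIC))
E
```

```text
time: 8.3
eef_pos: [0.4937, -0.0168, 0.0409]
tcp_rot: [[-0.995, 0.098, -0.006], [0.098, 0.995, 0.0], [0.006, -0.001, -1.0]]
force: [-8.7, 1.1, 1.5]
opening: 0.0169
finger_force: 78.7
time: 9.3
eef_pos: [0.4959, -0.017, 0.0409]
tcp_rot: [[-0.995, 0.098, -0.005], [0.098, 0.995, -0.0], [0.005, -0.001, -1.0]]
force: [-6.8, 0.9, 1.2]
opening: 0.0168
finger_force: 78.7
```

View pics/p1.png

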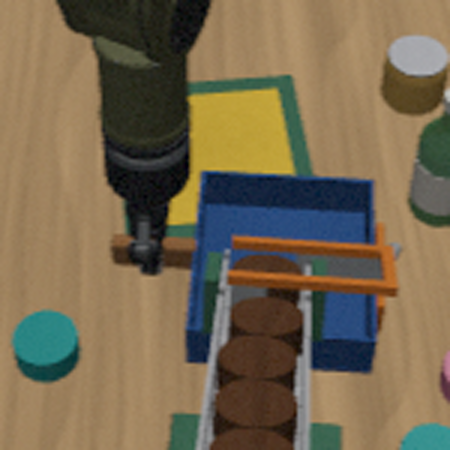

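The gate bars have moved, but blank 1 is still in the channel at (268,268), and 6.8 N says we are short of the stop. I push further and hold.

```bash
python3 -m crank '[-0.3,0,0,0,0,0, -0.3,0,0,0,0,0, -0.2,0,0,0,0,0, 0,0,0,0,0,0, 0,0,0,0,0,0, 0,0,0,0,0,0, 0,0,0,0,0,0, 0,0,0,0,0,0, 0,0,0,0,0,0, 0,0,0,0,0,0]'; python3 - <<'E'
from h import *
f=manip.grab_frame("side");np.save("pics/p2.npy",f)
cv2.imwrite("pics/p2.png",cv2.resize(f[130:280,180:330,::-1],None,fx=3,fy=3,interpolation=cv2.INTER_CUBIC))
E
```

```text
time: 10.35
eef_pos: [0.5033, -0.0177, 0.0409]
tcp_rot: [[-0.995, 0.098, -0.006], [0.098, 0.995, -0.0], [0.006, -0.001, -1.0]]
force: [-6.5, 0.2, 0.5]
opening: 0.0166
finger_force: 81.8
```

View pics/p2.png

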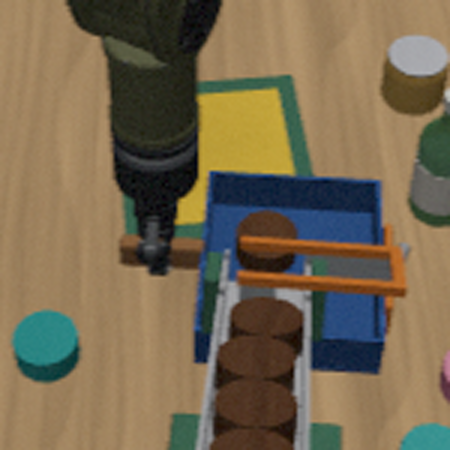

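Blank 1 lies in the tray at (267,240), and the rear blade holds blank 2. Release fully, wait, push again.

```bash
python3 -m crank '[0.3,0,0,0,0,0, 0.7,0,0,0,0,0, 0.9,0,0,0,0,0, 0.9,0,0,0,0,0, 0.9,0,0,0,0,0, 0.9,0,0,0,0,0, 0.8,0,0,0,0,0, 0.6,0,0,0,0,0, 0.4,0,0,0,0,0, 0,0,0,0,0,0]'; python3 -m crank '[0,0,0,0,0,0, 0,0,0,0,0,0, 0,0,0,0,0,0, 0,0,0,0,0,0, 0,0,0,0,0,0, 0,0,0,0,0,0, 0,0,0,0,0,0, 0,0,0,0,0,0, 0,0,0,0,0,0, 0,0,0,0,0,0]'; python3 plan.py .5033 -.0177 .0409 84 8 | head -2;  python3 - <<'E'
from h import *
f=manip.grab_frame("side");np.save("pics/p3.npy",f)
cv2.imwrite("pics/p3.png",cv2.resize(f[130:280,180:330,::-1],None,fx=3,fy=3,interpolation=cv2.INTER_CUBIC))
E
```

```text
time: 11.4
eef_pos: [0.4429, -0.012, 0.0414]
tcp_rot: [[-0.995, 0.097, -0.0], [0.097, 0.995, -0.001], [0.0, -0.001, -1.0]]
force: [-0.5, 0.5, -3.6]
opening: 0.0168
finger_force: 81.2
time: 12.4
eef_pos: [0.4434, -0.0127, 0.0413]
tcp_rot: [[-0.995, 0.099, -0.0], [0.099, 0.995, -0.001], [-0.0, -0.001, -1.0]]
force: [1.0, 1.2, -3.2]
opening: 0.0168
finger_force: 81.2
at [ 0.4434 -0.0127  0.0413] hd 84.31 tilt deg [-0.04  0.   -0.  ] F [ 1.   1.2 -3.2] t 12.4 open 0.0168
-0.75,0.01,0.00,0,0,0.04
```

View pics/p3.png

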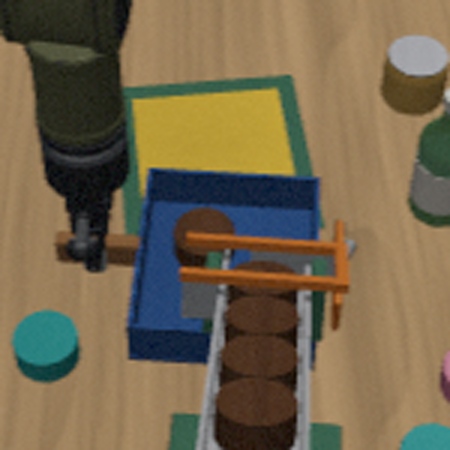

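The queue has advanced to four, with blank 1 in the tray and the gate shut. That was my last picture, so from here I check with numbers. Second push: same depth plus 1 mm.

```bash
cat > br.py <<'E'
from h import *
import sys
def show(F):
    for n,f in F.items():
        h=cv2.cvtColor(f,cv2.COLOR_RGB2HSV).astype(int);m=((h[...,0]<14)|(h[...,0]>174))&(h[...,1]>70)&(h[...,2]<105)&(h[...,2]>15)
        k,l,st,c=cv2.connectedComponentsWithStats(cv2.morphologyEx(m.astype(np.uint8),cv2.MORPH_OPEN,np.ones((3,3))))
        print(n,[(int(a[4]),*np.round(b).astype(int).tolist(),*a[2:4].tolist()) for a,b in zip(st[1:],c[1:]) if a[4]>25 and b[1]>110])
if __name__=="__main__":
    if len(sys.argv)>1:
        for a in sys.argv[1:]: show({"side":np.load(a)})
    else:
        F={n:manip.grab_frame(n) for n in("side","top")};show(F)
        np.save("pics/last_side.npy",F["side"])
E
python3 -m crank '[-0.3,0,0,0,0,0, -0.7,0,0,0,0,0, -0.9,0,0,0,0,0, -0.9,0,0,0,0,0, -0.9,0,0,0,0,0, -0.9,0,0,0,0,0, -0.8,0,0,0,0,0, -0.6,0,0,0,0,0, -0.5,0,0,0,0,0, 0,0,0,0,0,0]'; python3 -m crank '[0,0,0,0,0,0, 0,0,0,0,0,0, 0,0,0,0,0,0, 0,0,0,0,0,0, 0,0,0,0,0,0, 0,0,0,0,0,0, 0,0,0,0,0,0, 0,0,0,0,0,0, 0,0,0,0,0,0, 0,0,0,0,0,0]'; python3 br.py pics/p1.npy pics/p2.npy pics/p3.npy; python3 br.py
```

```text
time: 13.45
eef_pos: [0.5032, -0.0186, 0.0408]
tcp_rot: [[-0.995, 0.099, -0.008], [0.099, 0.995, -0.0], [0.008, -0.001, -1.0]]
force: [-10.5, 3.0, 2.0]
opening: 0.0168
finger_force: 81.9
time: 14.45
eef_pos: [0.5033, -0.0186, 0.0408]
tcp_rot: [[-0.995, 0.099, -0.008], [0.099, 0.995, -0.001], [0.008, -0.001, -1.0]]
force: [-8.5, 2.2, 1.0]
opening: 0.0169
finger_force: 83.3
side [(65, 267, 217, 14, 6), (1298, 265, 261, 31, 66)]
side [(96, 269, 205, 18, 8), (1226, 266, 261, 31, 64)]
side [(105, 247, 204, 18, 11), (28, 270, 219, 8, 4), (840, 266, 250, 27, 48), (31, 264, 276, 8, 7)]
side [(106, 268, 205, 16, 9), (53, 267, 217, 10, 8), (33, 276, 218, 7, 6), (943, 266, 253, 29, 52)]
top [(1034, 335, 176, 68, 22), (46, 261, 172, 9, 6), (107, 240, 179, 10, 16)]
```

The top view shows three blanks left in the chute (x 301–369) held by the rear blade, and two inside the tray at (240,179) and (261,172). Release.

```bash
python3 -m crank '[0.3,0,0,0,0,0, 0.7,0,0,0,0,0, 0.9,0,0,0,0,0, 0.9,0,0,0,0,0, 0.9,0,0,0,0,0, 0.9,0,0,0,0,0, 0.8,0,0,0,0,0, 0.6,0,0,0,0,0, 0.4,0,0,0,0,0, 0,0,0,0,0,0]'; python3 -m crank '[0,0,0,0,0,0, 0,0,0,0,0,0, 0,0,0,0,0,0, 0,0,0,0,0,0, 0,0,0,0,0,0, 0,0,0,0,0,0, 0,0,0,0,0,0, 0,0,0,0,0,0, 0,0,0,0,0,0, 0,0,0,0,0,0]'; python3 br.py
```

```text
time: 15.55
eef_pos: [0.4438, -0.0127, 0.0414]
tcp_rot: [[-0.995, 0.098, -0.001], [0.098, 0.995, -0.001], [0.0, -0.001, -1.0]]
force: [-1.2, 0.3, -2.9]
opening: 0.017
finger_force: 82.8
time: 16.55
eef_pos: [0.4444, -0.0128, 0.0413]
tcp_rot: [[-0.995, 0.099, -0.0], [0.099, 0.995, -0.001], [-0.0, -0.001, -1.0]]
force: [0.7, 0.1, -3.3]
opening: 0.0166
finger_force: 82.8
side [(57, 250, 202, 12, 9), (34, 260, 217, 8, 5), (513, 267, 242, 26, 32)]
top [(767, 323, 177, 45, 22), (191, 289, 175, 16, 14)]
```

Three remain, with the queue advanced to the front blade (289, then 300–345). Third push.

```bash
python3 -m crank '[-0.3,0,0,0,0,0, -0.7,0,0,0,0,0, -0.9,0,0,0,0,0, -0.9,0,0,0,0,0, -0.9,0,0,0,0,0, -0.9,0,0,0,0,0, -0.8,0,0,0,0,0, -0.6,0,0,0,0,0, -0.5,0,0,0,0,0, 0,0,0,0,0,0]'; python3 -m crank '[0,0,0,0,0,0, 0,0,0,0,0,0, 0,0,0,0,0,0, 0,0,0,0,0,0, 0,0,0,0,0,0, 0,0,0,0,0,0, 0,0,0,0,0,0, 0,0,0,0,0,0, 0,0,0,0,0,0, 0,0,0,0,0,0]'; python3 br.py
```

```text
time: 17.65
eef_pos: [0.5033, -0.0187, 0.0408]
tcp_rot: [[-0.995, 0.099, -0.01], [0.099, 0.995, -0.0], [0.01, -0.001, -1.0]]
force: [-12.0, 2.7, 3.0]
opening: 0.0168
finger_force: 83.4
time: 18.65
eef_pos: [0.5033, -0.0186, 0.0408]
tcp_rot: [[-0.995, 0.099, -0.01], [0.099, 0.995, -0.0], [0.01, -0.001, -1.0]]
force: [-11.6, 3.4, 2.0]
opening: 0.017
finger_force: 83.4
side [(106, 269, 204, 17, 9), (44, 268, 216, 10, 8), (503, 267, 243, 28, 32)]
top [(663, 323, 175, 45, 20), (130, 266, 173, 19, 12), (103, 240, 179, 10, 16)]
```

Only two are left in the chute (300–345), with the lip empty. I pull back to clear the paddle, then slide to the mat.

```bash
python3 -m crank '[0.3,0,0,0,0,0, 0.7,0,0,0,0,0, 0.9,0,0,0,0,0, 0.9,0,0,0,0,0, 0.9,0,0,0,0,0, 0.9,0,0,0,0,0, 0.9,0,0,0,0,0, 0.8,0,0,0,0,0, 0.5,0,0,0,0,0, 0.2,0,0,0,0,0]'; python3 br.py;python3 plan.py .4344 .1326 .0413 94.8 17
```

```text
time: 19.75
eef_pos: [0.4393, -0.012, 0.0414]
tcp_rot: [[-0.995, 0.098, 0.0], [0.098, 0.995, -0.001], [-0.0, -0.001, -1.0]]
force: [0.1, -0.1, -4.1]
opening: 0.0171
finger_force: 82.7
side [(133, 245, 205, 18, 14), (38, 270, 218, 11, 4), (242, 267, 233, 24, 17)]
top [(258, 289, 175, 16, 21), (381, 312, 177, 23, 21), (227, 265, 179, 21, 15)]
at [ 0.4393 -0.0121  0.0414] hd 84.38 tilt deg [-0.04 -0.    0.  ] F [ 0. -0. -4.] t 19.85 open 0.017
0.11,0.84,0.00,0,0,-0.61
0.10,0.85,0.00,0,0,-0.61
0.09,0.85,0.00,0,0,-0.61
0.08,0.85,0.00,0,0,-0.61
0.08,0.85,0.00,0,0,-0.61
0.07,0.85,0.00,0,0,-0.61
0.06,0.85,0.00,0,0,-0.61
0.05,0.85,0.00,0,0,-0.61
0.04,0.85,0.00,0,0,-0.61
0.03,0.85,0.00,0,0,-0.61
0.02,0.85,0.00,0,0,-0.61
0.01,0.85,0.00,0,0,-0.61
0.00,0.85,0.00,0,0,-0.61
-0.01,0.85,0.00,0,0,-0.61
-0.02,0.85,0.00,0,0,-0.61
-0.02,0.85,0.00,0,0,-0.61
-0.03,0.85,0.00,0,0,-0.61
```

```bash
python3 -m crank '[0,0.3,0,0,0,0, 0.1,0.7,0,0,0,0, 0.1,0.9,0,0,0,0, 0.1,0.9,0,0,0,0, 0.1,0.9,0,0,0,0, 0.1,0.9,0,0,0,0, 0.1,0.9,0,0,0,0, 0.1,0.9,0,0,0,0, 0.1,0.9,0,0,0,0, 0.1,0.9,0,0,0,-0.5]'; python3 plan.py .4344 .1326 .0413 94.8 9
```

```text
time: 20.85
eef_pos: [0.4385, 0.0709, 0.0412]
tcp_rot: [[-0.996, 0.09, -0.0], [0.09, 0.996, -0.001], [0.0, -0.001, -1.0]]
force: [0.7, -2.5, -2.7]
opening: 0.0165
finger_force: 82.7
at [0.4385 0.0709 0.0412] hd 84.83 tilt deg [-0.04 -0.    0.  ] F [ 0.7 -2.5 -2.7] t 20.85 open 0.0165
0.11,0.68,-0.00,0,0,-1.11
0.09,0.68,-0.00,0,0,-1.11
0.08,0.68,-0.00,0,0,-1.11
0.07,0.68,-0.00,0,0,-1.11
0.05,0.68,-0.00,0,0,-1.11
0.04,0.69,-0.00,0,0,-1.11
0.03,0.69,-0.00,0,0,-1.11
0.01,0.69,-0.00,0,0,-1.11
0.00,0.69,-0.00,0,0,-1.11
```

```bash
python3 -m crank '[0.1,0.7,0,0,0,-1.1, 0.1,0.7,0,0,0,-1.1, 0.1,0.7,0,0,0,-1.1, 0.1,0.7,0,0,0,-1.1, 0.1,0.7,0,0,0,-1.2, 0,0.7,0,0,0,-1.1, 0,0.7,0,0,0,-1.1, 0,0.6,0,0,0,-1.1, 0,0.4,0,0,0,-1.1, 0,0.2,0,0,0,0]'; python3 plan.py .4344 .1326 .041 94.8 1; python3 - <<'E'
from h import *
f=manip.grab_frame("side");m=traymask(f)
h=cv2.convexHull(np.argwhere(m)[:,::-1].astype(np.int32));mm=np.zeros(m.shape,np.uint8);cv2.fillConvexPoly(mm,h,1)
print(fit([.559,.143,.083],TRAY,{"side":mm>0}))
f=np.load("pics/side0.npy");m=traymask(f)
h=cv2.convexHull(np.argwhere(m)[:,::-1].astype(np.int32));mm=np.zeros(m.shape,np.uint8);cv2.fillConvexPoly(mm,h,1)
print("start tray hull",fit([.474,.405,1.275],TRAY,{"side":mm>0}))
E
```

```text
time: 21.85
eef_pos: [0.4344, 0.132, 0.0412]
tcp_rot: [[-0.996, -0.085, -0.0], [-0.085, 0.996, -0.0], [0.0, -0.0, -1.0]]
force: [0.1, -0.5, -3.6]
opening: 0.0171
finger_force: 82.8
at [0.4344 0.132  0.0412] hd 94.89 tilt deg [-0.01 -0.   -0.  ] F [ 0.1 -0.5 -3.6] t 21.85 open 0.0171
-0.00,0.06,0.02,0,0,0.09
(array([0.5601248 , 0.1438775 , 0.09084741]), np.float64(0.9745428538292032))
start tray hull (array([0.47582286, 0.40630892, 1.2912268 ]), np.float64(0.9589078396910662))
```

The tray sits within about 2 mm of the mat centre in the side view. I release, lift and verify.

```bash
python3 -m crank '[0,0,0.1,0,0,0, 0,0,0,0,0,0, 0,0,0,0,0,0, 0,0,0,0,0,0, 0,0,0,0,0,0, 0,0,0,0,0,0, 0,0,0,0,0,0, 0,0,0,0,0,0, 0,0,0,0,0,0, 0,0,0,0,0,0]' 1 && python3 -m crank '[0,0,-0.5,0,0,0, 0,0,-1,0,0,0, 0,0,-2,0,0,0, 0,0,-2.5,0,0,0, 0,0,-2.5,0,0,0, 0,0,-2.5,0,0,0, 0,0,-2.5,0,0,0, 0,0,-2.5,0,0,0, 0,0,-2,0,0,0, 0,0,-1,0,0,0]' && python3 -m crank '[0,4,0,0,0,0, 0,4,0,0,0,0, 0,4,0,0,0,0, 0,4,0,0,0,0, 0,4,0,0,0,0, 0,4,0,0,0,0, 0,4,0,0,0,0, 0,4,0,0,0,0, 0,3,0,0,0,0, 0,2,0,0,0,0]'; cat > fin.py <<'E'
from h import *
import br
F={n:manip.grab_frame(n) for n in("side","top")}
def hull(m):
    h=cv2.convexHull(np.argwhere(m)[:,::-1].astype(np.int32));mm=np.zeros(m.shape,np.uint8);cv2.fillConvexPoly(mm,h,1);return mm>0
for n in F:
    g=np.load(f"pics/{n}0.npy")
    if n=="side": g[225:]=0
    print(n,"mat",fit([.558,.143,.083],box(-.1,.1,-.11,.11,0,0),{n:hull(matmask(g))}),"tray",fit([.558,.143,.083],TRAY,{n:hull(traymask(F[n]))}))
br.show(F)
for n in F: print(n,"tray region",proj(put(TRAY,[.559,.143,.083]),n).round().astype(int).tolist())
E
python3 fin.py
```

```text
time: 22.9
eef_pos: [0.4344, 0.1314, 0.0402]
tcp_rot: [[-0.996, -0.084, -0.0], [-0.084, 0.996, -0.001], [0.0, -0.001, -1.0]]
force: [0.5, -0.1, 0.9]
opening: 0.0854
finger_force: 0.0
time: 23.9
eef_pos: [0.4348, 0.1316, 0.2316]
tcp_rot: [[-0.996, -0.084, 0.002], [-0.084, 0.996, -0.0], [-0.002, -0.0, -1.0]]
force: [-0.4, -0.1, -1.3]
opening: 0.0857
finger_force: 0.0
time: 24.9
eef_pos: [0.4019, 0.5026, 0.229]
tcp_rot: [[-0.996, -0.086, -0.001], [-0.086, 0.996, -0.0], [0.001, -0.0, -1.0]]
force: [-0.0, -0.3, 0.2]
opening: 0.0856
finger_force: 0.0
side mat (array([0.56129412, 0.14220615, 0.08230855]), np.float64(0.9747058713151822)) tray (array([0.55999682, 0.14366197, 0.09093995]), np.float64(0.9735282191886622))
top mat (array([0.55657935, 0.14241348, 0.08568458]), np.float64(0.9793837503671483)) tray (array([0.55598822, 0.1439856 , 0.09047225]), np.float64(0.9821464561639234))
side [(135, 242, 166, 17, 14), (37, 259, 168, 8, 6), (112, 265, 183, 17, 10), (37, 269, 219, 10, 4), (268, 268, 231, 24, 18)]
top [(274, 289, 176, 16, 21), (384, 312, 177, 23, 21), (474, 212, 185, 31, 24), (282, 190, 207, 19, 18)]
side tray region [[226, 207], [225, 195], [222, 162], [221, 150], [282, 202], [283, 190], [273, 158], [273, 146]]
top tray region [[235, 221], [235, 219], [175, 228], [171, 227], [230, 168], [229, 164], [170, 174], [166, 171]]
```

The tray is within 2 mm and 0.5° of the mat centre in both views. Three blanks are in the tray, two are in the chute, and the robot is clear.

```bash
python3 -c "
from bench import manip
print(manip.job_done())"
```

```text
the job is handed in; nothing more can be done
None
```

I handed the job in at about 25 s: three blanks caught, one per push, two left in the chute, and the tray released within about 2 mm and 0.5° of the mat's centre; the hand-in gave no verdict.

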